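Lock the dishwasher-tablet box with its slotted key

TASK

Make the dishwasher-tablet box child-proof: take the flat-bladed key from its pot, put its blade into the slot of the box's turn lock and turn the lock clockwise, touching the box with the key only, until it stops with its tongue pointing straight over the lid. Then pull the key out and stand it back upright in its pot with its flange on the rim; leave the garlic, the lemon and the tin where they are.

Things in the scene. Friction and masses are not known exactly. Their poses are not given: they have to be found in the camera images.
- tablet_box: Low white box with a shut grey lid (top 58 mm up) and a round white lock post, 50 mm wide, 60 mm high, on its side toward the robot. Fixed; place and yaw vary. Origin: on the worktop under the lock's axis; x points from the post across the lid (box and lid span x = 25 to 135, y = -83 to 83 mm), z up. A steel stop pin, 7 mm wide, 10 mm high, stands on the lid at x = 44, y = -11 mm.
- cam (a joint): Turn of the lock, rad, growing clockwise seen from above: 0 = unlocked (slot and tongue along the box's y, tongue toward +y), 1.571 = locked, a hard stop (tongue over the lid, along the box's x, beside the stop pin). Starts between 0.12 and 0.4. Stays where it is left; friction about 0.08 N m.
- lock_slot (a point): Centre of the slot's mouth, on the lock's axis, 76 mm above the worktop; x along the slot toward the tongue's tip, z up. The lock is a steel disc, 40 mm wide, 16 mm high (rim 1 mm above the mouth), with a tongue 13 mm wide reaching 57 mm from the axis. Slot: blind groove 30 mm long, 6 mm wide, 11 mm deep, its long edges chamfered to 10 mm width over the top 3 mm.
- key: Steel key with black handle, 87 mm tall, 90 g, standing blade down in the pot, yaw varies. Origin: middle of the blade's lower edge; z up, x along the blade. Blade 24 mm wide (x), 3 mm thick (y), z = 0 to 14; shank 16 mm round, to 32; round flange 50 mm, 32 to 37; handle slab 36 (x) by 16 mm (y), 37 to 87, pinched across y from above. Same after a half turn. About 7 degrees of play in the slot.
- pot: Round white pot, fixed, place varies: 63 mm wide at the foot, 52 mm at the rim, 60 mm high, mouth 36 mm in diameter, 52 mm deep. Origin: on the worktop under its centre. The key hangs in it by its flange on the rim, its origin then 28 mm above the pot's origin.
- garlic: Garlic bulb, 60 mm, a bystander; origin under its centre.
- lemon: Lemon, 71 x 53 x 51 mm, a bystander; origin under its centre.
- tin: Flat round tin, 86 mm wide and 40 mm high, a bystander; origin under its centre.

How it is judged:
By the outcome, as a careful person would: the job done as asked, in the order asked, and still so for the second after the job is handed in, with the robot touching nothing.
It also fails if it takes over 54 s, if anything falls off the work surface, if the arm or the gripper's body presses on something with over 40 N, if the wrist force passes 120 N, or if a joint passes its speed limit or range.

ROBOT

A 7-joint arm with a two-finger parallel gripper is mounted at the origin on a cart in front of the work surface, level with it; the furniture and walls round the work are solid. World frame = base frame: x ahead of the robot, y to its left, z up, the work surface at z = 0. Lengths are in m, angles in rad, forces in N, time in s.
With the tool pointing down it reaches from about 0.375 to 0.925 m from the base axis. Payload 3.1 kg.
Tool frame: the origin (TCP) lies midway between the tips of the shut fingers; the grasp point (between the pads) lies 19 mm behind it (bot.tcp_to_grasp is the distance from the TCP to the grasp point, in m); z points along the fingers, y is the line along which they close (so a half turn about z gives the same grasp; the last joint's range is limited). The gripper opens to 85 mm and grips with 20 to 120 N. Pads are 22 mm wide; open, the fingers measure 114 mm over their backs; the gripper's body (76 mm by 85 mm) begins 54 mm behind the grasp point. The pads swing forward as they close: fully open they stand 13 mm farther back than shut.
Start: joints at [-1.374, 0.383, 0.044, 1.598, -0.018, 1.161, -0.05], TCP at [0.189, 0.622, 0.231] pointing down, gripper open.
Joint ranges: [-2.61, 2.61], [-0.41, 2.15], [-1.48, 1.57], [0, 2.5], [-1.57, 4.71], [0.05, 1.97], [-2.85, 2.85]. Speed limits (rad/s): [2.79, 2.79, 3.14, 3.14, 3.14, 3.14, 3.14].

INTERFACE

Orientations are given as a unit quaternion [x, y, z, w].
In Python, from rig import status, vision, job_done, bot gives the robot as it stands. The module is installed in compiled form; this text tells all that it offers.
- The arm moves only by the shell command python3 -m jog 'ROWS' [OPENING]. ROWS is JSON, a list of rows, each a list of 6 numbers: the shift along the tool's x, y, z in mm, then the turn, a rotation vector about the tool's x, y, z in rad. A call has exactly 5 rows; each row shifts and turns the commanded pose from where the row before left it, along the tool's axes as they then stand; what a row does not reach is not made up. A row lasts 1/12 s, in which the tool goes at most 41.7 mm and 7.16 degrees, less where a joint would pass 70% of its speed; a pose out of reach is approached as far as the arm can. A call is refused whole if a number of a shift passes 41.7 or a number of a turn 0.125, either way. A call with a gripper value outside its range is refused whole. OPENING is the opening, from 0 (shut) to 1 (fully open), set as the call begins (- or left out, the last holds). The fingers move at their own pace and stop on an object; the grip force is fixed at half the most. Time passes only in rows, so rows that do not move let the fingers close, or fill a call up. It gives the time, the measured TCP pose, the force, the opening and the grip force at its end, in the units of the state.
- status.observe(): the state, without advancing time (a new reading comes with each control period).
- vision.get_image(name): name is "scene" or "side" or "wrist"; returns a dict with "pixels" (480x640x3 uint8, red, green, blue), "range_z" (480x640 float32, m along the optical axis (not along the pixel's ray), 0 where there is no reading), "K" (3x3 intrinsics, pixels), "rvec" (rotation vector, rad) and "tvec" (3), from world to camera coordinates, as OpenCV has them. Camera axes: x right, y down, z forward; pixel columns grow to the right and rows downward; lengths in m; the calibration is good to about 2 mm. A picture is of the moment at which its call begins.
- job_done(): hands the job in; it is judged then, once.
The state is a dict: "time": time; "q": joint angles; "joint_velocities": joint speeds; "joint_torque": joint torques, N m; "ee_pos": TCP position; "ee_rot": TCP orientation; "wrist_force": force on the tool from outside, world axes, zero at the start; "torque": the same for the moment, N m; "grip_width": finger opening in m; "gripper_force": force on a finger pad.
Only numpy, scipy, OpenCV 4.12 (cv2) and the standard library are available. Lean on these libraries where they do the work, as an engineer would, in place of code of your own. Each camera call takes 0.05 s, during which the arm holds its last target. There are 200 camera calls.

## Working session

There is one attempt and no reset: what is moved stays moved. The work goes in short steps, Python scripts to look and compute and a shell command to move; the robot and the scene stay as the last step left them, time stands still between calls to the robot, and variables do not carry over. Pictures are saved under pics/ and viewed, at most 13 in all, crops included, and the job is handed in when it is done.

```bash
mkdir -p pics; cat > h.py <<'E'
import numpy as np, cv2, pickle
from rig import status, vision, bot
def grab(n):
    d=vision.get_image(n); pickle.dump(d,open(f'{n}.pkl','wb')); return d
def world(d):
    R=cv2.Rodrigues(np.array(d['rvec'],float))[0]; t=np.array(d['tvec'],float).ravel(); K=d['K']
    v,u=np.mgrid[0:480,0:640]; z=d['range_z']
    c=np.stack([(u-K[0,2])/K[0,0]*z,(v-K[1,2])/K[1,1]*z,z],-1)
    return (c-t)@R
E
python3 - <<'E'
from h import *
a=[grab(n)for n in('scene','side')]
for n,d in zip(('scene','side'),a):
    cv2.imwrite(f'pics/{n}0.png',d['pixels'][...,::-1])
    R=cv2.Rodrigues(d['rvec'])[0];print(n,-R.T@np.ravel(d['tvec']),d['K'][0,0])
s=status.observe();print(s['ee_pos'],s['ee_rot'],s['time'],bot.tcp_to_grasp)
E
```

```text
scene [-0.2109117  -0.59986084  0.44142416] 438.049325058989
side [-0.43768441  0.39689276  0.7779368 ] 600.0334483314895
[0.1886148  0.62113372 0.23000947] [ 1.46822825e-01  9.89162070e-01 -1.20218790e-03 -1.10007044e-04] 0.1 0.0187
```

View pics/scene0.png

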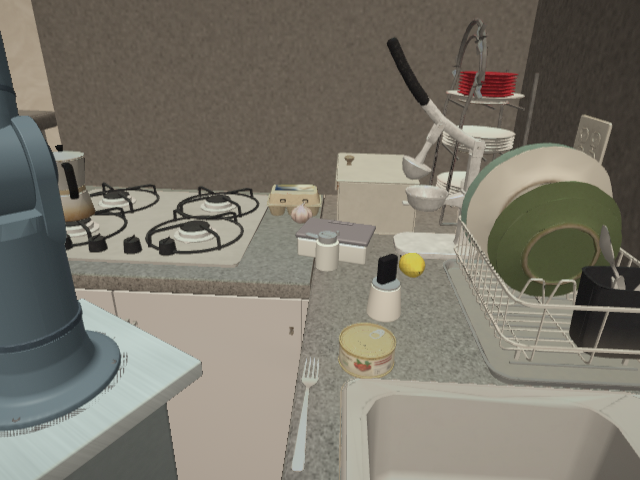

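View pics/side0.png

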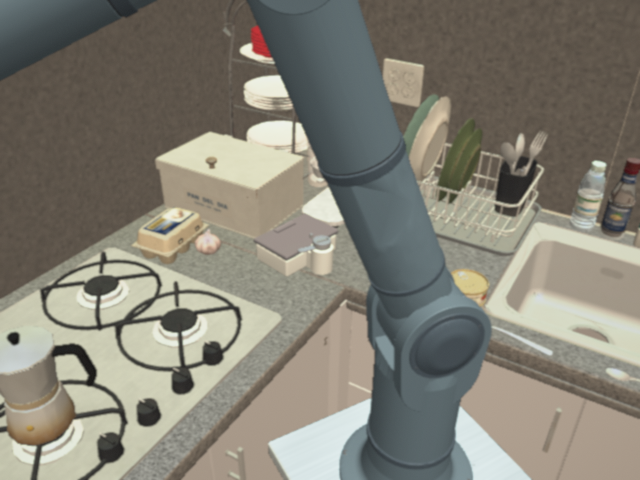

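The scene view shows the black key handle at about (387,268) in the pot, whose rim is near (384,285). The lock post is at (327,250), the lid at (337,233), the garlic at (301,213), the lemon at (412,265) and the tin at (367,350). The side view shows the lock at (321,245), and the arm hides the pot there.

```bash
python3 - <<'E'
from h import *
for n,(x0,y0,x1,y1) in (('scene',(285,205,440,330)),('side',(245,205,345,285))):
    d=pickle.load(open(f'{n}.pkl','rb'));W=world(d);im=d['pixels']
    sub=im[y0:y1,x0:x1];k=5 if n=='scene' else 7
    cv2.imwrite(f'pics/{n}1.png',cv2.resize(sub[...,::-1],None,fx=k,fy=k,interpolation=cv2.INTER_CUBIC))
    if n=='scene':
        m=(im.max(-1)<60);m[:245]=0;m[300:]=0;m[:,:370]=0;m[:,405:]=0
        P=W[m];print('key',m.sum(),P.mean(0),P.min(0),P.max(0))
        T=P[P[:,2]>P[:,2].max()-.006];print('top',T.mean(0),len(T))
        r=W[275:322,362:406].reshape(-1,3)
        for a,b in((.0,.02),(.02,.04),(.04,.058),(.061,.066)):
            q=r[(r[:,2]>a)&(r[:,2]<b)&(r[:,0]<.75)];print(a,q.min(0)if len(q)else 0,q.max(0)if len(q)else 0)
        for (u,v) in((385,318),(387,262),(384,284)):print(u,v,W[v,u])
    # lid points
    g=W[200:300,240:385].reshape(-1,3)
    l=g[abs(g[:,2]-.058)<.004];l=l[(l[:,0]>.3)&(l[:,0]<1)]
    r=cv2.minAreaRect((l[:,:2]*1000).astype(np.float32));print(n,'lid',len(l),r)
    t=g[(g[:,2]>.072)&(g[:,2]<.085)];t=t[(t[:,0]>.3)&(t[:,0]<1)];print('disc',len(t),t.mean(0)if len(t)else 0)
E
```

```text
key 497 [ 0.41756264 -0.33420338  0.09336283] [ 0.40433213 -0.34443227  0.06707534] [ 0.43959826 -0.31970288  0.1147991 ]
top [ 0.42060452 -0.33345165  0.11212496] 102
0.0 [ 3.81468169e-01 -3.66054638e-01  2.02235609e-05] [ 0.53550622 -0.23459293  0.01999466]
0.02 [ 0.39407858 -0.36120267  0.02003704] [ 0.43308762 -0.30482641  0.03995391]
0.04 [ 0.39514484 -0.3590555   0.04006469] [ 0.43335533 -0.30703624  0.05796551]
0.061 [ 0.39852963 -0.35629812  0.06109046] [ 0.44589515 -0.30800158  0.06595856]
385 318 [ 0.39986512 -0.3469147   0.00707853]
387 262 [ 0.41355848 -0.335261    0.10808971]
384 284 [ 0.41178065 -0.33416615  0.06569231]
scene lid 1465 ((555.7806396484375, -145.65606689453125), (449.74859619140625, 217.11842346191406), 25.614994049072266)
disc 404 [ 0.6185039  -0.15708591  0.07729546]
side lid 1934 ((622.573486328125, -119.9107666015625), (261.44873046875, 175.31805419921875), 10.649683952331543)
disc 338 [ 0.61475088 -0.11659724  0.07762653]
```

View pics/scene1.png

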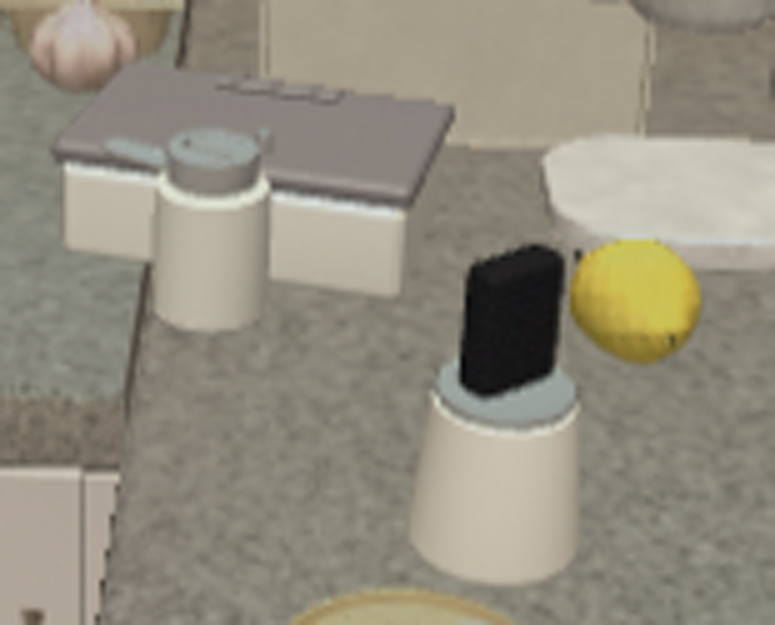

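View pics/side1.png

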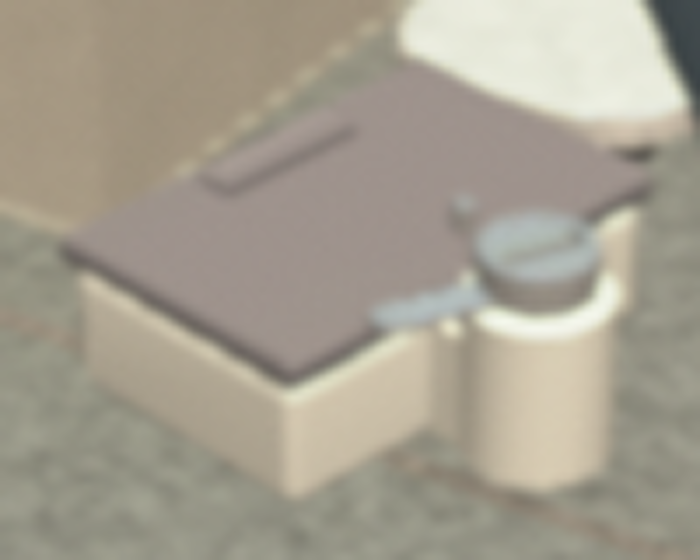

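```bash
cat >> h.py <<'E'
def cast(d,uv,z):
    R=cv2.Rodrigues(np.array(d['rvec'],float))[0]; t=np.array(d['tvec'],float).ravel()
    uv=np.atleast_2d(uv).astype(float); r=np.c_[uv,np.ones(len(uv))]@np.linalg.inv(d['K']).T@R
    c=-R.T@t; return c+r*((z-c[2])/r[:,2])[:,None]
def plan(T,yawy=None):
    """rows-units: world delta -> tool mm; yaw of tool y (deg) wanted mod 180"""
    from scipy.spatial.transform import Rotation as Ro
    s=status.observe();R=Ro.from_quat(s['ee_rot']).as_matrix()
    print('t',round(s['time'],2),'ee',np.round(s['ee_pos'],4),'tool d mm',np.round(R.T@(np.array(T)-s['ee_pos'])*1000,1),'tilt',np.round(R[:2,2],4))
    cy=np.degrees(np.arctan2(R[1,1],R[0,1]))
    print('tool x,y heading',np.degrees(np.arctan2(R[1,0],R[0,0])),cy,'q7',s['q'][6])
    if yawy is not None:
        dd=(cy-yawy+90)%180-90;print('rot about tool z rad',np.radians(dd))
E
python3 - <<'E'
from h import *
s=pickle.load(open('scene.pkl','rb'));e=pickle.load(open('side.pkl','rb'))
W=world(s)
m=(s['pixels'].max(-1)<60);m[:245]=0;m[300:]=0;m[:,:370]=0;m[:,405:]=0
P=W[m&(W[...,2]>.07)&(W[...,2]<.108)]
# front faces: main vertical face normal
n=[]
r=cv2.minAreaRect((W[m&(W[...,2]>.07)][:,:2]*1000).astype(np.float32));print('handle rect',r)
T=W[m&(W[...,2]>.1125)]
print('top rect',cv2.minAreaRect((T[:,:2]*1000).astype(np.float32)),len(T))
# side: crop px/7+offset  (lid corners, disc top)
f=lambda d,k,o,pts,z:cast(d,np.array(pts,float)/k+o,z)
print('side lid corners',f(e,7,(244.5,204.5),[(65,240),(290,372),(410,65),(640,180)],.058).round(4).tolist())
print('side slot ends,disc rim l/r/top/bot',f(e,7,(244.5,204.5),[(510,260),(582,235),(475,245),(602,245),(540,212),(540,288)],.077).round(4).tolist())
print('side tongue tip',f(e,7,(244.5,204.5),[(378,318)],.066).round(4), 'pin base',f(e,7,(244.5,204.5),[(461,218)],.058).round(4))
print('scene disc l/r/t/b',f(s,5,(284.5,204.5),[(166,150),(263,145),(215,128),(215,168)],.077).round(4).tolist())
print('scene lid corners',f(s,5,(284.5,204.5),[(55,153),(120,68),(453,108),(410,197)],.058).round(4).tolist())
print('tongue tip',f(s,5,(284.5,204.5),[(107,143)],.068).round(4))
print('pot rim',f(s,5,(284.5,204.5),[(432,392),(579,400)],.060),'flange',f(s,5,(284.5,204.5),[(438,383),(577,388),(505,425)],.065))
We=world(e)
for w,nm in((W,'scene'),(We,'side')):
  q=w[(w[...,0]<.6)&(w[...,0]>.1)&(w[...,1]>-.4)&(w[...,1]<.5)&(w[...,2]>.12)&(w[...,2]<.3)];print(nm,len(q),q.min(0) if len(q) else'',q.max(0)if len(q) else'')
plan([.42,-.334,.231])
E
```

```text
handle rect ((422.21514892578125, -332.9999694824219), (15.46889877319336, 35.33268737792969), 66.15984344482422)
top rect ((422.4585876464844, -332.3239440917969), (10.687403678894043, 31.432880401611328), 68.75141143798828) 50
side lid corners [[0.625, -0.0323, 0.058], [0.5235, -0.0623, 0.058], [0.6726, -0.1819, 0.058], [0.5702, -0.2134, 0.058]]
side slot ends,disc rim l/r/top/bot [[0.5215, -0.1377, 0.077], [0.5236, -0.1646, 0.077], [0.5343, -0.1323, 0.077], [0.5156, -0.1672, 0.077], [0.5417, -0.1597, 0.077], [0.5032, -0.1381, 0.077]]
side tongue tip [[ 0.5266 -0.0942  0.066 ]] pin base [[ 0.5771 -0.1504  0.058 ]]
scene disc l/r/t/b [[0.5043, -0.1341, 0.077], [0.5333, -0.1645, 0.077], [0.5371, -0.1378, 0.077], [0.5004, -0.1611, 0.077]]
scene lid corners [[0.5097, -0.0719, 0.058], [0.6132, -0.0353, 0.058], [0.6633, -0.1912, 0.058], [0.5605, -0.2223, 0.058]]
tongue tip [[ 0.5132 -0.0974  0.068 ]]
pot rim [[ 0.41127132 -0.30930957  0.06      ]
 [ 0.4363713  -0.35461947  0.06      ]] flange [[ 0.41011605 -0.31189646  0.065     ]
 [ 0.43541485 -0.35377175  0.065     ]
 [ 0.3971548  -0.34405293  0.065     ]]
scene 1166 [0.27002907 0.36428263 0.1200963 ] [0.35483877 0.49904865 0.2200662 ]
side 4778 [0.26359615 0.36577741 0.12006612] [0.36035868 0.49412639 0.22442545]
t 0.1 ee [0.1886 0.6211 0.23  ] tool d mm [-498.8 -846.7    1.1] tilt [-0.0006 -0.0023]
tool x,y heading 163.1142984498069 73.11427975022872 q7 -0.04988296757620083
```

```bash
J='python3 -m jog'
$J '[[0,0,-20,0,0,0],[0,0,-40,0,0,0],[0,0,-30,0,0,0],[-13,-15,0,0,0,0],[-26,-30,0,0,0,0]]' 1
for i in 1 2 3; do python3 -m jog '[[-26,-30,0,0,0,0],[-26,-30,0,0,0,0],[-26,-30,0,0,0,0],[-26,-30,0,0,0,0],[-26,-30,0,0,0,0]]' | tail -1; done
$J '[[-26,-30,0,0,0,0],[-26,-30,0,0,0,0],[-26,-30,0,0,0,0],[-13,-20,0,0,0,0],[0,0,0,0,0,0]]'
python3 - <<'E'
from h import *
plan([.422,-.333,.231],66)
d=grab('wrist');cv2.imwrite('pics/w0.png',d['pixels'][...,::-1])
R=cv2.Rodrigues(d['rvec'])[0];print(-R.T@np.ravel(d['tvec']),R[2]);print(status.observe()['q'])
E
```

```text
time: 0.52
ee_pos: [0.2089, 0.5724, 0.3236]
ee_rot: [0.143, 0.99, 0.004, -0.001]
wrist_force: [0.7, -0.0, 0.0]
grip_width: 0.0856
gripper_force: 0.0
gripper_force: 0.0
gripper_force: 0.0
gripper_force: 0.0
time: 2.18
ee_pos: [0.5106, -0.1155, 0.3214]
ee_rot: [0.152, 0.988, -0.002, 0.001]
wrist_force: [-0.1, -0.2, 0.1]
grip_width: 0.0852
gripper_force: 0.0
t 2.18 ee [ 0.5106 -0.1155  0.3214] tool d mm [  19.1 -233.7   91.4] tilt [ 0.0005 -0.0048]
tool x,y heading 162.48238197496286 72.48190036074351 q7 1.469431006844496
rot about tool z rad 0.11313050308118244
[ 0.44561984 -0.0949971   0.46352487] [ 0.25868467 -0.08516909 -0.96219981]
[-0.68395287  0.06729708  0.86887637  1.8224213  -0.05140412  1.27650518
  1.4671894 ]
```

View pics/w0.png

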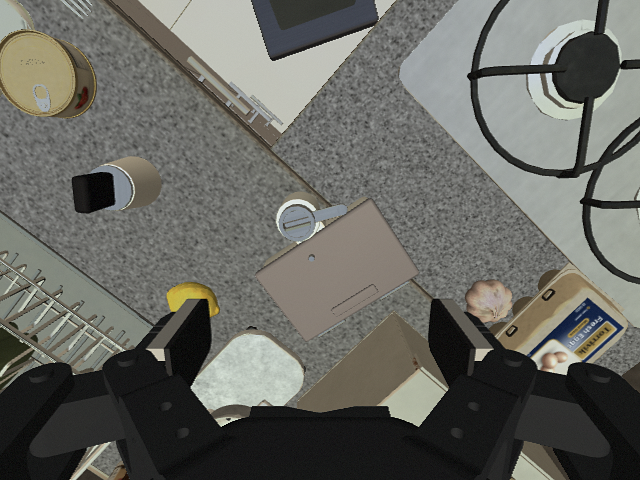

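The wrist view shows the disc at (299,222) with its slot running almost across the picture, tilted a little. The tongue tip is at (346,210), the pin at (311,258), the lid corners at (256,271), (371,199), (418,273) and (307,340), and the key top at (93,193).

```bash
cat > m.py <<'E'
from h import *
def lock(d,c0=None,r=40):
    im=d['pixels'];hsv=cv2.cvtColor(im,cv2.COLOR_RGB2HSV)
    W=world(d)
    return W,hsv
E
python3 - <<'E'
from h import *
d=pickle.load(open('wrist.pkl','rb'));im=d['pixels'];W=world(d)
L=cast(d,[(256,271),(371,199),(418,273),(307,340)],.058);print('lid',L.round(4).tolist())
a=L[1]-L[0];b=L[2]-L[3];print('y heading',[np.degrees(np.arctan2(v[1],v[0])) for v in(a,b)],'x',[np.degrees(np.arctan2(v[1],v[0])) for v in(L[3]-L[0],L[2]-L[1])])
q=W[195:260,260:350].reshape(-1,3)
t=q[(q[:,2]>.0735)&(q[:,2]<.08)];c,r=cv2.minEnclosingCircle((t[:,:2]*1000).astype(np.float32));print('disc depth',len(t),t.mean(0),c,r)
print('tongue tip',cast(d,[(346,210)],.07),'pin',cast(d,[(311,258)],.068))
m=((im.max(-1)<60)&(W[...,2]>.095));m[:,200:]=0;m[:150]=0;m[250:]=0
k=W[m];print('key top',m.sum(),cv2.minAreaRect((k[:,:2]*1000).astype(np.float32)),np.percentile(k[:,2],[50,95]))
x0,y0,x1,y1=60,150,190,240
A=cv2.resize(im[170:270,255:365,::-1],None,fx=7,fy=6,interpolation=cv2.INTER_CUBIC)
cv2.imwrite('pics/w0c.png',cv2.resize(im[172:268,260:360,::-1],None,fx=6,fy=6,interpolation=cv2.INTER_CUBIC))
E
```

```text
lid [[0.5679, -0.2132, 0.058], [0.5261, -0.0617, 0.058], [0.6273, -0.0321, 0.058], [0.6727, -0.1841, 0.058]]
y heading [np.float64(105.43002069526786), np.float64(106.63584456561998)] x [np.float64(15.488061828625403), np.float64(16.302716083088114)]
disc depth 838 [ 0.52389607 -0.14693572  0.07592072] (524.3490600585938, -147.3138427734375) 19.93632698059082
tongue tip [[ 0.52724418 -0.09180364  0.07      ]] pin [[ 0.56884966 -0.14524032  0.068     ]]
key top 964 ((427.6195983886719, -219.22555541992188), (36.310054779052734, 248.41188049316406), 0.07137130945920944) [0.11276842 0.11509113]
```

View pics/w0c.png

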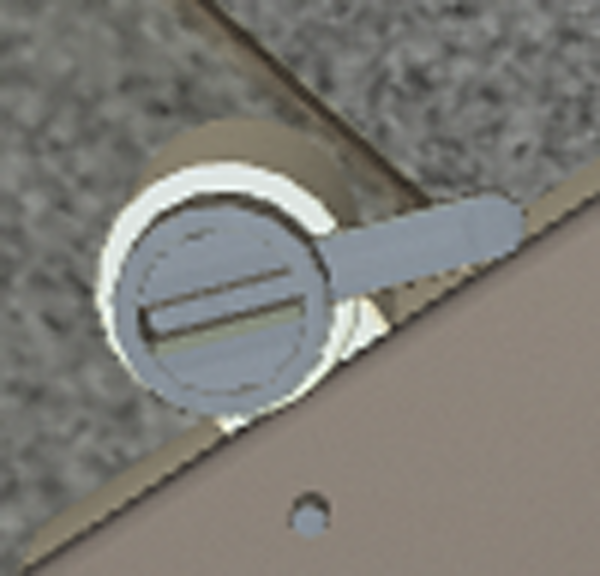

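The crop shows the disc centred near (222,305), the slot from (145,328) to (300,290), the tongue tip at (520,222) in line with the slot, and the pin at (310,515).

```bash
python3 - <<'E'
from h import *
d=pickle.load(open('wrist.pkl','rb'));im=d['pixels'];W=world(d)
f=lambda p,z:cast(d,(np.array(p,float)+.5)/6-.5+np.array([260,172]),z)
for e in([(140,303),(290,268)],[(150,350),(303,312)]):
    p=f(e,.0755);v=p[1]-p[0];print('slot edge',p.round(4).tolist(),np.degrees(np.arctan2(v[1],v[0])))
p=f([(222,305),(515,222)],.072);print(p, np.degrees(np.arctan2(*(p[1]-p[0])[[1,0]])))
m=((im.max(-1)<70)&(W[...,2]>.109)&(W[...,2]<.12)).astype(np.uint8);m[:,130:]=0;m[:160]=0;m[230:]=0;m[:,:60]=0
n,l,st,_=cv2.connectedComponentsWithStats(m);i=1+st[1:,4].argmax();k=W[l==i]
print('top',len(k),cv2.minAreaRect((k[:,:2]*1000).astype(np.float32)),k.mean(0))
c,_=cv2.findContours((l==i).astype(np.uint8),0,2);print(cv2.minAreaRect((cast(d,c[0][:,0],.115)[:,:2]*1000).astype(np.float32)))
plan([.422,-.333,.231],66)
E
```

```text
slot edge [[0.5184, -0.1608, 0.0755], [0.5204, -0.1329, 0.0755]] 85.92935982822165
slot edge [[0.5272, -0.1619, 0.0755], [0.5288, -0.1332, 0.0755]] 86.84020122334938
[[ 0.5238765  -0.14722353  0.072     ]
 [ 0.5251476  -0.09198369  0.072     ]] 88.68182773044306
top 649 ((428.045654296875, -331.009765625), (16.15152359008789, 36.23044204711914), 68.29950714111328) [ 0.42770625 -0.3295592   0.1133473 ]
((428.0682373046875, -328.24774169921875), (17.85407257080078, 35.54813766479492), 68.3897933959961)
t 2.23 ee [ 0.5102 -0.1119  0.321 ] tool d mm [  18.4 -237.1   90.6] tilt [-0.0008 -0.0021]
tool x,y heading 162.67613380831324 72.67615873811577 q7 1.4671894046879366
rot about tool z rad 0.1165209513659101
```

```bash
J='python3 -m jog'
$J '[[2,-12,4,0,0,0.01],[2,-33,11,0,0,0.02],[2,-40,11,0,0,0.02],[2,-40,11,0,0,0.01],[2,-40,11,0,0,0.01]]' |tail -6
$J '[[2,-36,11,0,0,0.01],[2,-22,8,0,0,0],[1,-12,4,0,0,0],[0,0,0,0,0,0],[0,0,0,0,0,0]]'
cat > key.py <<'E'
from h import *
d=grab('wrist');im=d['pixels'];W=world(d);T=np.array(status.observe()['ee_pos'])
m=((im.max(-1)<75)&(W[...,2]>.108)&(W[...,2]<.122)&(np.hypot(W[...,0]-.425,W[...,1]+.331)<.035)).astype(np.uint8)
n,l,st,_=cv2.connectedComponentsWithStats(m);i=1+st[1:,4].argmax();k=W[l==i]
print('top',len(k),cv2.minAreaRect((k[:,:2]*1000).astype(np.float32)),np.median(k[:,2]))
c,_=cv2.findContours((l==i).astype(np.uint8),0,2);print(cv2.minAreaRect((cast(d,c[0][:,0],.115)[:,:2]*1000).astype(np.float32)))
plan([.425,-.331,.2],68)
E
python3 key.py; python3 -c "
from h import *
for i in range(3):print(status.observe()['ee_pos'])
d=pickle.load(open('wrist.pkl','rb'));cv2.imwrite('pics/w1.png',d['pixels'][...,::-1])"
```

```text
time: 2.65
ee_pos: [0.4467, -0.2601, 0.2723]
ee_rot: [0.179, 0.984, 0.001, 0.0]
wrist_force: [1.1, -0.2, -0.3]
grip_width: 0.0855
gripper_force: 0.0
time: 3.07
ee_pos: [0.4172, -0.3231, 0.2496]
ee_rot: [0.186, 0.982, 0.001, -0.001]
wrist_force: [-0.4, 0.2, -0.5]
grip_width: 0.0856
gripper_force: 0.0
top 822 ((427.50213623046875, -331.7814025878906), (15.44115924835205, 36.12607192993164), 69.97879028320312) 0.11402749158119674
((426.1441650390625, -331.1952209472656), (15.226790428161621, 36.01406478881836), 69.90300750732422)
t 3.12 ee [ 0.4183 -0.3224  0.2499] tool d mm [-9.4 -5.7 49.9] tilt [0.0001 0.0019]
tool x,y heading 158.6553787455128 68.65531374564395 q7 1.9680016545104828
rot about tool z rad 0.011437382495063602
[ 0.41829787 -0.32236843  0.24993021]
[ 0.41829787 -0.32236843  0.24993021]
[ 0.41829787 -0.32236843  0.24993021]
```

View pics/w1.png

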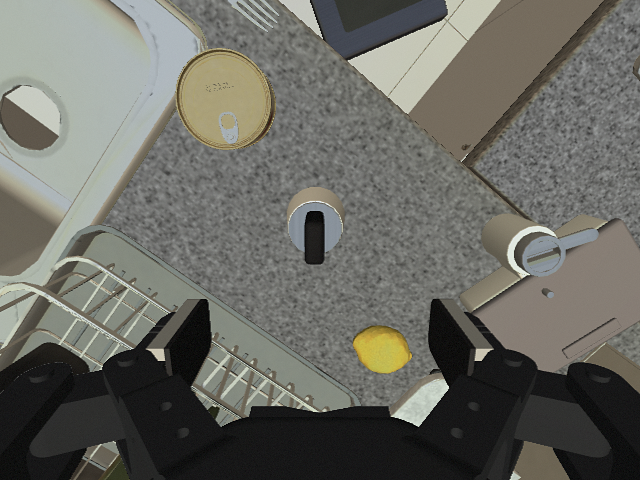

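The wrist view shows the key's handle top at (315,237), lined up with the fingers, with the lemon at (382,350) and the tin at (225,98) both clear of them. I'll go down and grasp.

```bash
J='python3 -m jog'
$J '[[-5,-3,15,0,0,-0.01],[-6,-2,30,0,0,-0.005],[0,0,30,0,0,0],[0,0,30,0,0,0],[0,0,15,0,0,0]]' 0.6|tail -6
python3 key.py

```

```text
time: 3.53
ee_pos: [0.4266, -0.3285, 0.1269]
ee_rot: [0.176, 0.984, 0.002, -0.002]
wrist_force: [-0.0, 0.6, -0.1]
grip_width: 0.0512
gripper_force: 0.0
top 2409 ((426.7872009277344, -331.61492919921875), (15.980575561523438, 35.44490051269531), 68.63375091552734) 0.11405467824837127
((425.40289306640625, -331.06353759765625), (15.499517440795898, 36.26826095581055), 68.81730651855469)
t 3.58 ee [ 0.4252 -0.3276  0.1252] tool d mm [ -0.3  -3.1 -74.8] tilt [-0.0071  0.0054]
tool x,y heading 159.70942564801388 69.70817024596944 q7 2.1622283518302257
rot about tool z rad 0.029813194976768147
```

```bash
J='python3 -m jog'
$J '[[-1,-2,10,0,0,0.01],[-1,-1,20,0,0,0.01],[0,0,15,0,0,0],[0,0,6,0,0,0],[0,0,0,0,0,0]]' |tail -6
$J '[[0,0,0,0,0,0],[0,0,0,0,0,0],[0,0,0,0,0,0],[0,0,0,0,0,0],[0,0,0,0,0,0]]' 0
python3 -c "
from h import *
plan([.426,-.3313,.074],68.7)"
```

```text
time: 4.0
ee_pos: [0.4276, -0.3353, 0.0789]
ee_rot: [0.188, 0.982, 0.0, -0.0]
wrist_force: [-0.3, 0.4, -0.5]
grip_width: 0.0516
gripper_force: 0.0
time: 4.42
ee_pos: [0.4283, -0.3368, 0.0807]
ee_rot: [0.189, 0.982, 0.0, 0.001]
wrist_force: [0.3, 1.8, 5.9]
grip_width: 0.0153
gripper_force: 59.4
t 4.42 ee [ 0.4283 -0.3368  0.0807] tool d mm [4.2 4.2 6.7] tilt [ 0.0027 -0.0003]
tool x,y heading 158.25938229428942 68.25948867808304 q7 2.212802362482167
rot about tool z rad -0.007688372959763574
```

```bash
J='python3 -m jog'
$J '[[0,0,-5,0,0,0],[0,0,-18,0,0,0],[0,0,-27,0,0,0],[0,0,-20,0,0,0],[0,0,-5,0,0,0]]' |tail -6
$J '[[-1,14,0,0,0,0],[-3,30,0,0,0,0],[-5,39,0,0,0,0],[-5,39,0,0,0,0],[-4,39,0,0,0,0]]' |tail -6
$J '[[-3,30,0,0,0,0],[-1,16,0,0,0,0.03],[0,0,0,0,0,0.08],[0,0,0,0,0,0.12],[0,0,0,0,0,0.12]]' |tail -6
$J '[[0,0,0,0,0,0.12],[0,0,0,0,0,0.12],[0,0,0,0,0,0.12],[0,0,0,0,0,0.12],[0,0,0,0,0,0.12]]' |tail -6
$J '[[0,0,0,0,0,0.12],[0,0,0,0,0,0.12],[0,0,0,0,0,0.05],[0,0,0,0,0,0],[0,0,0,0,0,0]]' 
python3 - <<'E'
from h import *
plan([.5265,-.1515,.15],-3)
print(status.observe()['q'])
for n,(x0,y0,x1,y1) in (('scene',(290,200,370,260)),('side',(285,190,365,250)),('wrist',(0,0,640,480))):
    d=grab(n); 
    c=d['pixels'][y0:y1,x0:x1,::-1]
    k=5 if n!='wrist' else .6
    c=cv2.resize(c,(400,300),interpolation=cv2.INTER_CUBIC)
    cv2.imwrite(f'{n}_c.png',c)
a=[cv2.imread(f'{n}_c.png') for n in('scene','side')]
cv2.imwrite('pics/h0.png',np.vstack([np.hstack(a),np.hstack([cv2.imread('wrist_c.png'),a[0]*0])]))
E
```

```text
time: 4.83
ee_pos: [0.4281, -0.3384, 0.1574]
ee_rot: [0.189, 0.982, -0.001, 0.003]
wrist_force: [-0.4, -0.7, -0.9]
grip_width: 0.0153
gripper_force: 58.6
time: 5.25
ee_pos: [0.5031, -0.1923, 0.1535]
ee_rot: [0.19, 0.982, 0.0, -0.0]
wrist_force: [0.8, 0.4, -1.4]
grip_width: 0.0152
gripper_force: 58.6
time: 5.67
ee_pos: [0.5234, -0.1514, 0.1532]
ee_rot: [0.359, 0.933, -0.0, -0.001]
wrist_force: [-0.4, -0.3, -1.6]
grip_width: 0.0154
gripper_force: 58.6
time: 6.08
ee_pos: [0.5232, -0.1522, 0.1533]
ee_rot: [0.619, 0.785, -0.0, -0.001]
wrist_force: [-0.2, -0.8, -1.1]
grip_width: 0.0151
gripper_force: 58.6
time: 6.5
ee_pos: [0.5234, -0.1522, 0.1534]
ee_rot: [0.724, 0.69, -0.001, -0.0]
wrist_force: [-0.1, -0.3, -0.1]
grip_width: 0.0156
gripper_force: 58.6
t 6.5 ee [ 0.5234 -0.1522  0.1534] tool d mm [0.9 3.1 3.4] tilt [-0.0017 -0.0004]
tool x,y heading 87.27839685883944 -2.7216497277587566 q7 0.6800752675905498
rot about tool z rad 0.0048581287244322275
[-0.73811978  0.54688697  1.19860436  1.95974168 -0.59148667  1.04944467
  0.68007527]
```

View pics/h0.png

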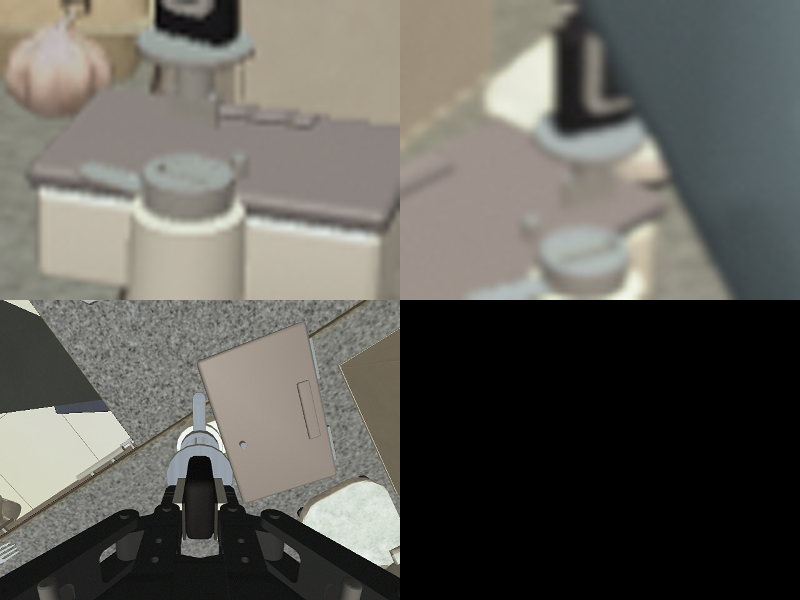

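The top-left crop (scene) shows the blade's lower edge at about (193,125), behind and above the disc at (187,172). The top-right crop (side) shows the blade at (585,205) and the disc at (585,250). The wrist crop shows the flange over the disc, with the tongue pointing up the picture from (198,440) to (200,395).

```bash
cat > rel.py <<'E'
from h import *
import sys
ee=np.array(status.observe()['ee_pos'])
def fit(P):  # circle least squares on xy
    A=np.c_[2*P[:,:2],np.ones(len(P))];s=np.linalg.lstsq(A,(P[:,:2]**2).sum(1),rcond=None)[0];return s[:2],np.sqrt(s[2]+s[:2]@s[:2])
for n in('scene','side','wrist'):
    d=pickle.load(open(f'{n}.pkl','rb'));W=world(d);im=d['pixels'].astype(int)
    near=np.hypot(W[...,0]-ee[0],W[...,1]-ee[1])
    fl=(near<.04)&(W[...,2]>ee[2]-.023)&(W[...,2]<ee[2]-.005)&(im.max(-1)>100)
    dk=(near<.04)&(W[...,2]>.0735)&(W[...,2]<.0785)
    for nm,m in(('flange',fl),('disc',dk)):
        m=cv2.morphologyEx(m.astype(np.uint8),cv2.MORPH_OPEN,np.ones((2,2)))
        if m.sum()<30:print(n,nm,m.sum());continue
        P=W[m>0];c,r=cv2.minEnclosingCircle((P[:,:2]*1000).astype(np.float32));print(n,nm,len(P),'mec',np.round(c,1),round(r,1),'bbox',(P.min(0)*1000).round(1),(P.max(0)*1000).round(1),'z med',np.median(P[:,2]).round(4))
s=pickle.load(open('scene.pkl','rb'));e=pickle.load(open('side.pkl','rb'))
E
python3 rel.py; python3 - <<'E'
from h import *
s=pickle.load(open('scene.pkl','rb'));e=pickle.load(open('side.pkl','rb'))
P=[]
for d in(s,e):
    R=cv2.Rodrigues(d['rvec'])[0];P.append(d['K']@np.c_[R,np.ravel(d['tvec'])])
X=cv2.triangulatePoints(P[0],P[1],np.array([[328.3],[224.6]]),np.array([[321.6],[230.7]]));print('blade tip',(X[:3]/X[3]).T)
X=cv2.triangulatePoints(P[0],P[1],np.array([[326.9],[233.6]]),np.array([[321.6],[238.5]]));print('disc',(X[:3]/X[3]).T)
E
```

```text
scene flange 134 mec [ 301.1 -271.4] 608.4 bbox [-210.9 -599.9   -8.7] [816.7  57.1 441.4] z med 0.1352
scene disc 76 mec [ 533.3 -147.3] 32.5 bbox [ 500.8 -166.6   55. ] [ 565.8 -131.1   76.3] z med 0.074
side flange 153 mec [377.  -91.5] 347.1 bbox [  79.3 -270.1   14. ] [674.7  87.7 429.8] z med 0.1386
side disc 76 mec [ 539.4 -167.9] 48.3 bbox [ 502.  -202.7   24.7] [ 573.  -128.6   81.2] z med 0.0759
wrist flange 3462 mec [ 546.4 -152.8] 70.7 bbox [ 500.2 -221.    -1.3] [568.2 -84.7 296. ] z med 0.1376
wrist disc 873 mec [ 531.3 -119.1] 34.6 bbox [ 506.5 -150.7   58.5] [545.5 -84.7 296. ] z med 0.0761
blade tip [[ 0.52327447 -0.14904881  0.09922565]]
disc [[ 0.52104145 -0.14815052  0.08013199]]
```

```bash
sed -i 's/np.ones((2,2))/np.ones((3,3))/' rel.py; python3 rel.py; python3 - <<'E'
from h import *
d=pickle.load(open('wrist.pkl','rb'));W=world(d);im=d['pixels']
# tongue/slot heading: steel pixels at z .062-.077 beyond disc
m=(np.hypot(W[...,0]-.524,W[...,1]+.147)<.06)&(W[...,2]>.062)&(W[...,2]<.074)&(W[...,1]>-.125)
P=W[m];print(len(P),P.min(0),P.max(0),np.median(P[:,2]))
vx=cv2.fitLine((P[:,:2]*1000).astype(np.float32),cv2.DIST_HUBER,0,.01,.01).ravel();print('tongue line',vx,np.degrees(np.arctan2(vx[1],vx[0])))
m=(im.max(-1)<80)&(W[...,2]>.13)&(W[...,2]<.16)&(np.hypot(W[...,0]-.524,W[...,1]+.15)<.03);P=W[m]
print('handle',m.sum(),P.min(0),P.max(0))
E
```

```text
scene flange 132 mec [ 517.3 -150.5] 24.6 bbox [ 496.2 -175.1  131.1] [ 536.7 -126.   140.7] z med 0.1355
scene disc 42 mec [ 520.3 -143.4] 20.3 bbox [ 501.  -156.8   73.5] [ 539.  -128.7   76.3] z med 0.0745
side flange 153 mec [ 520.5 -147.8] 24.5 bbox [ 497.  -172.3  133. ] [ 541.4 -124.4  145.8] z med 0.139
side disc 0
wrist flange 3458 mec [ 524.3 -149.3] 24.8 bbox [ 499.7 -157.5  135.4] [ 549.1 -124.8  147.6] z med 0.1375
wrist disc 865 mec [ 524.8 -143.5] 19.1 bbox [ 505.8 -146.    73.5] [ 543.7 -127.5   78.4] z med 0.076
1105 [ 0.51894612 -0.12495713  0.06266413] [ 0.53222981 -0.09020217  0.06688041] 0.06489888771333518
tongue line [ 2.6766159e-02  9.9964172e-01  5.2584143e+02 -1.0774822e+02] 88.466225
handle 544 [ 0.50634412 -0.14723831  0.13412935] [ 0.54548637 -0.12465201  0.15997314]
```

```bash
J='python3 -m jog'
$J '[[1,0,3,0,0,0],[1,0,7,0,0,0],[0,0,7,0,0,0],[0,0,2,0,0,0],[0,0,0,0,0,0]]' |tail -6
$J '[[0,0,2,0,0,0],[0,0,2,0,0,0],[0,0,2,0,0,0],[0,0,1,0,0,0],[0,0,0,0,0,0]]' |tail -6
$J '[[0,0,1,0,0,0],[0,0,1,0,0,0],[0,0,1,0,0,0],[0,0,0,0,0,0],[0,0,0,0,0,0]]' |tail -6
python3 -c "
from h import *
plan([.5265,-.1515,.118],-3)"
```

```text
time: 7.07
ee_pos: [0.5233, -0.15, 0.1341]
ee_rot: [0.724, 0.69, -0.001, -0.001]
wrist_force: [0.5, 0.8, -0.6]
grip_width: 0.0151
gripper_force: 58.6
time: 7.48
ee_pos: [0.5241, -0.1503, 0.1281]
ee_rot: [0.724, 0.69, -0.0, -0.0]
wrist_force: [0.7, 0.0, -0.6]
grip_width: 0.0156
gripper_force: 58.6
time: 7.9
ee_pos: [0.5241, -0.1503, 0.1252]
ee_rot: [0.724, 0.69, -0.0, -0.0]
wrist_force: [0.3, -0.7, -0.7]
grip_width: 0.0151
gripper_force: 58.6
t 7.9 ee [ 0.5241 -0.1503  0.1252] tool d mm [-1.   2.4  7.2] tilt [-0.0001  0.    ]
tool x,y heading 87.19339058291644 -2.806609433653179 q7 0.7041566724867679
rot about tool z rad 0.0033753021250485676
```

```bash
J='python3 -m jog'
$J '[[0,0,1,0,0,0],[0,0,1,0,0,0],[0,0,1,0,0,0],[0,0,1,0,0,0],[0,0,0.5,0,0,0]]' |tail -6
python3 - <<'E'
from h import *
print(status.observe()['q'])
for n in('scene','side','wrist'):grab(n)
E
python3 rel.py
```

```text
time: 8.32
ee_pos: [0.5241, -0.1503, 0.1206]
ee_rot: [0.724, 0.69, -0.0, -0.0]
wrist_force: [-0.1, 0.5, -1.0]
grip_width: 0.015
gripper_force: 58.6
[-0.69636558  0.58556793  1.14078286  1.98198472 -0.64186765  0.99544086
  0.70885827]
scene flange 139 mec [ 519.  -148.8] 24.6 bbox [ 496.  -172.5   98.5] [ 539.8 -124.2  108. ] z med 0.1026
scene disc 45 mec [ 519.4 -149.4] 20.0 bbox [ 500.6 -167.7   73.7] [ 538.1 -137.7   77. ] z med 0.0748
side flange 153 mec [ 519.8 -146.8] 25.1 bbox [ 496.6 -171.9   99.2] [ 540.  -123.7  111.4] z med 0.1058
side disc 9
wrist flange 3442 mec [ 524.7 -147.5] 24.8 bbox [ 500.  -155.7  100.6] [ 549.4 -123.1  114.9] z med 0.1043
wrist disc 82 mec [ 524.4 -129.4] 6.9 bbox [ 517.5 -129.8   73.6] [ 531.3 -127.5   77.3] z med 0.0757
```

```bash
cat > f.py <<'E'
from h import *
s=status.observe();print('F',np.round(s['wrist_force'],1),'M',np.round(s['torque'],2),'ee',np.round(s['ee_pos'],4),'q',np.round(s['q'],2));plan(s['ee_pos'])
E
J='python3 -m jog'; python3 f.py
$J '[[0,0,0,0,0,0.05],[0,0,0,0,0,0.05],[0,0,0,0,0,0.05],[0,0,0,0,0,0.05],[0,0,0,0,0,0.05]]' >/dev/null;python3 f.py
$J '[[0,0,0,0,0,0.04],[0,0,0,0,0,0.04],[0,0,0,0,0,0.04],[0,0,0,0,0,0.04],[0,0,0,0,0,0.04]]' >/dev/null;python3 f.py
```

```text
F [ 0.2  0.6 -1.7] M [-0.03  0.04  0.02] ee [ 0.5241 -0.1503  0.1207] q [-0.7   0.59  1.14  1.98 -0.64  1.    0.71]
t 8.47 ee [ 0.5241 -0.1503  0.1207] tool d mm [0. 0. 0.] tilt [-0.0002  0.    ]
tool x,y heading 87.19467500171923 -2.805325024356369 q7 0.7087767917972372
F [-1.9  0.1  1. ] M [0.13 0.49 0.13] ee [ 0.5232 -0.1501  0.1207] q [-0.73  0.63  1.19  1.98 -0.7   1.02  0.5 ]
t 8.88 ee [ 0.5232 -0.1501  0.1207] tool d mm [0. 0. 0.] tilt [-0.0024  0.001 ]
tool x,y heading 72.75826185032076 -17.24169500602611 q7 0.5013278383628892
F [-2.5  0.6  1.5] M [0.28 0.81 0.1 ] ee [ 0.5227 -0.1499  0.1207] q [-0.75  0.67  1.24  1.98 -0.74  1.05  0.34]
t 9.3 ee [ 0.5227 -0.1499  0.1207] tool d mm [0. 0. 0.] tilt [-0.0034  0.0018]
tool x,y heading 61.33213795635931 -28.66788419224473 q7 0.33673799381048924
```

```bash
J='python3 -m jog'
$J '[[-0.2,-0.5,0,0,0,0.05],[-0.2,-0.5,0,0,0,0.05],[0,-0.5,0,0,0,0.05],[0,-0.1,0,0,0,0.05],[0,-0.1,0,0,0,0.05]]' >/dev/null;python3 f.py
$J '[[0,-0.1,0,0,0,0.05],[0,-0.1,0,0,0,0.05],[0,-0.1,0,0,0,0.05],[0,-0.1,0,0,0,0.05],[0,-0.1,0,0,0,0.05]]' >/dev/null;python3 f.py
```

```text
F [-2.2  0.3  0.5] M [0.2  0.37 0.15] ee [ 0.5218 -0.1494  0.1207] q [-0.77  0.71  1.28  1.99 -0.79  1.08  0.13]
t 9.72 ee [ 0.5218 -0.1494  0.1207] tool d mm [0. 0. 0.] tilt [-0.0017  0.0011]
tool x,y heading 46.9883621446633 -43.0116825110959 q7 0.12881503320388998
F [-1.7  0.7  1.1] M [0.33 0.48 0.11] ee [ 0.5214 -0.1488  0.1207] q [-0.79  0.76  1.33  1.99 -0.84  1.11 -0.08]
t 10.13 ee [ 0.5214 -0.1488  0.1207] tool d mm [0. 0. 0.] tilt [-0.0023  0.0016]
tool x,y heading 32.67371592851441 -57.32643869302099 q7 -0.0812969744633977
```

```bash
J='python3 -m jog'
$J '[[0,-0.2,0,0,0,0.05],[0,-0.2,0,0,0,0.05],[0,-0.2,0,0,0,0.05],[0,-0.1,0,0,0,0.05],[0,-0.1,0,0,0,0.05]]' >/dev/null;python3 f.py
$J '[[0,0,0,0,0,0.03],[0,0,0,0,0,0.03],[0,0,0,0,0,0.02],[0,0,0,0,0,0],[0,0,0,0,0,0]]' >/dev/null;python3 f.py
```

```text
F [-2.9  0.3  1.6] M [0.27 0.49 0.09] ee [ 0.5211 -0.1481  0.1207] q [-0.8   0.81  1.37  1.99 -0.89  1.15 -0.29]
t 10.55 ee [ 0.5211 -0.1481  0.1207] tool d mm [0. 0. 0.] tilt [-0.0022  0.0016]
tool x,y heading 18.35125315986968 -71.64894298354254 q7 -0.29459117532777296
F [-3.6  1.8  2.7] M [0.67 0.83 0.07] ee [ 0.5211 -0.148   0.1206] q [-0.81  0.82  1.38  1.99 -0.91  1.16 -0.36]
t 10.97 ee [ 0.5211 -0.148   0.1206] tool d mm [0. 0. 0.] tilt [-0.002   0.0019]
tool x,y heading 13.9093336949182 -76.09085798199403 q7 -0.36095812263541044
```

```bash
J='python3 -m jog'
$J '[[0,0,0,0,0,0.02],[0,0,0,0,0,0.02],[0,0,0,0,0,0.02],[0,0,0,0,0,0],[0,0,0,0,0,0]]' >/dev/null;python3 f.py
$J '[[0,0,0,0,0,0.02],[0,0,0,0,0,0.02],[0,0,0,0,0,0],[0,0,0,0,0,0],[0,0,0,0,0,0]]' >/dev/null;python3 f.py
python3 - <<'E'
from h import *
d=grab('wrist');W=world(d);c=(.5245,-.1475)
m=(W[...,2]>.0615)&(W[...,2]<.074)&(np.hypot(W[...,0]-c[0],W[...,1]-c[1])<.065)&(np.hypot(W[...,0]-c[0],W[...,1]-c[1])>.026)
im=d['pixels'][...,::-1].copy();P=W[m];print(len(P))
vx=cv2.fitLine((P[:,:2]*1000).astype(np.float32),cv2.DIST_HUBER,0,.01,.01).ravel();print('line',vx,np.degrees(np.arctan2(vx[1],vx[0])))
cv2.imwrite('pics/w3.png',im)
E
```

```text
F [-2.8  3.3  2.7] M [0.89 1.01 0.05] ee [ 0.5212 -0.1479  0.1205] q [-0.81  0.84  1.39  1.99 -0.92  1.17 -0.41]
t 11.38 ee [ 0.5212 -0.1479  0.1205] tool d mm [0. 0. 0.] tilt [-0.0017  0.002 ]
tool x,y heading 10.386121926929752 -79.6140443705193 q7 -0.4139503334242552
F [-2.9  4.5  2.1] M [1.   0.97 0.08] ee [ 0.5212 -0.1478  0.1204] q [-0.81  0.84  1.4   1.99 -0.93  1.17 -0.45]
t 11.8 ee [ 0.5212 -0.1478  0.1204] tool d mm [0. 0. 0.] tilt [-0.0017  0.0021]
tool x,y heading 8.099406424723808 -81.90078605418452 q7 -0.44855508855090714
1486
line [ 9.6252197e-01  2.7120367e-01  5.6441516e+02 -1.3623666e+02] 15.735905
```

View pics/w3.png

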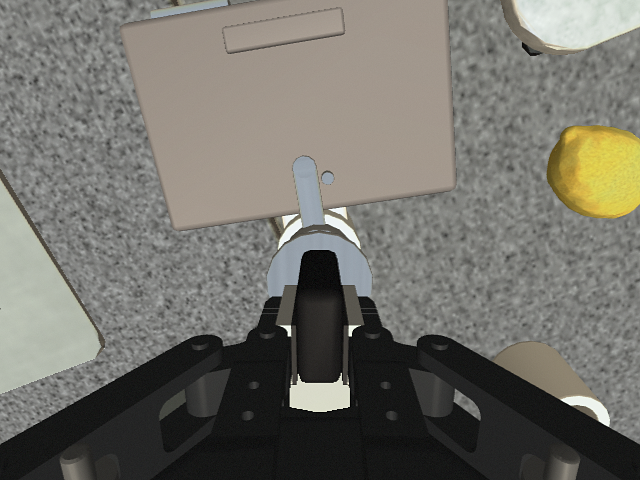

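The wrist view shows the tongue running from (304,165) to (315,225) over the lid, just beside the stop pin at (327,178). I'll check that it is hard against the stop.

```bash
J='python3 -m jog'
$J '[[0,0,0,0,0,0.03],[0,0,0,0,0,0.03],[0,0,0,0,0,0],[0,0,0,0,0,0],[0,0,0,0,0,0]]' >/dev/null;python3 f.py
cat > tongue.py <<'E'
from h import *
d=grab('wrist');W=world(d);c=np.array((.5245,-.1475))
rel=(W[...,:2]-c)*1000;a=np.radians(16.1);X=rel@[np.cos(a),np.sin(a)];Y=rel@[-np.sin(a),np.cos(a)]
hs=W[...,2]
m=(hs>.061)&(hs<.074)&(X>27)&(X<62)&(abs(Y+1)<9)
m=m&~((X>38)&(X<50)&(Y<-7))
Q=np.c_[X[m],Y[m]];xs=[];ys=[]
for x in range(28,55,3):
    q=Q[abs(Q[:,0]-x)<1.5]
    if len(q)>10: xs.append(x);ys.append((q[:,1].min()+q[:,1].max())/2)
p=np.polyfit(xs,ys,1);print('tongue rel (16.1) deg',np.degrees(p[0]),'offset',p[1],np.round(ys,1))
# lid edges: z ~.058
l=(abs(hs-.058)<.003)&(X>15)&(X<140)&(abs(Y)<95)
xs=[];e=[]
for y in list(range(-70,-30,4))+list(range(30,70,4)):
    q=X[l&(abs(Y-y)<1.5)]
    if len(q)>10: xs.append(y);e.append(np.percentile(q,1))
p=np.polyfit(xs,e,1);print('lid near edge',np.round(e,1),'box yaw dev deg',-np.degrees(p[0]),'X0',p[1])
E
python3 tongue.py
```

```text
F [-3.9  4.   3.6] M [1.07 1.03 0.39] ee [ 0.5212 -0.1476  0.1205] q [-0.81  0.86  1.41  1.99 -0.94  1.18 -0.5 ]
t 12.27 ee [ 0.5212 -0.1476  0.1205] tool d mm [0. 0. 0.] tilt [-0.0022  0.0023]
tool x,y heading 4.748091210811707 -85.25218912317598 q7 -0.49966189299355784
tongue rel (16.1) deg 0.42699228972986514 offset -0.35242260535320374 [-0.2 -0.1 -0.1  0.  -0.1 -0.  -0.  -0.   0.1]
lid near edge [27.6 27.5 27.5 27.8 27.6 27.3 27.3 27.5 27.2 27.2 26.9 26.8 26.5 26.6
 26.4 26.6 26.7 26.7 26.5 26.5] box yaw dev deg 0.47449459530021415 X0 27.009993094390843
```

Mz jumped to 0.39 N m and the tongue lies along the box's x to within 0.1°, so the lock is at its stop. I'll relax the twist and pull the key out.

```bash
J='python3 -m jog'
$J '[[0,0,0,0,0,-0.03],[0,0,0,0,0,-0.03],[0,0,0,0,0,-0.02],[0,0,0,0,0,0],[0,0,0,0,0,0]]' >/dev/null;python3 f.py
$J '[[0,0,-1,0,0,0],[0,0,-2,0,0,0],[0,0,-3,0,0,0],[0,0,-3,0,0,0],[0,0,-3,0,0,0]]' >/dev/null;python3 f.py
$J '[[0,0,-4,0,0,0],[0,0,-8,0,0,0],[0,0,-12,0,0,0],[0,0,-8,0,0,0],[0,0,-2,0,0,0]]' >/dev/null;python3 f.py
python3 tongue.py
python3 -c "
from h import *
for n in('scene','side'):grab(n)"
python3 rel.py
```

```text
F [-3.3  3.2  0.7] M [0.98 0.8  0.07] ee [ 0.5215 -0.1479  0.1203] q [-0.81  0.84  1.39  1.99 -0.92  1.17 -0.43]
t 12.73 ee [ 0.5215 -0.1479  0.1203] tool d mm [0. 0. 0.] tilt [-0.001   0.0016]
tool x,y heading 9.242515790525655 -80.75755412883912 q7 -0.431169095029382
F [-0.1 -0.6  0.1] M [-0.02 -0.01 -0.03] ee [ 0.5232 -0.1509  0.1342] q [-0.82  0.83  1.42  1.98 -0.91  1.18 -0.44]
t 13.15 ee [ 0.5232 -0.1509  0.1342] tool d mm [0. 0. 0.] tilt [ 0.0038 -0.0047]
tool x,y heading 9.21821591989911 -80.78268563928788 q7 -0.4394365422842675
F [-0.4 -1.1 -0.7] M [-0.01 -0.01 -0.  ] ee [ 0.5231 -0.1498  0.1692] q [-0.85  0.8   1.48  1.96 -0.86  1.24 -0.47]
t 13.57 ee [ 0.5231 -0.1498  0.1692] tool d mm [0. 0. 0.] tilt [ 0.0037 -0.0017]
tool x,y heading 9.25540886935715 -80.74504006431705 q7 -0.46538484782212686
tongue rel (16.1) deg 0.7470497551305028 offset -0.3634606337282192 [-0.1  0.1  0.1  0.2  0.1  0.3  0.1  0.3  0.3]
lid near edge [27.7 28.1 27.8 27.7 27.8 27.4 27.2 27.5 27.1 27.1 26.5 26.5 26.5 26.5
 26.6 26.7 26.4 26.  26.3 26.5] box yaw dev deg 0.6411945734352531 X0 26.969168796554758
scene flange 145 mec [ 523.4 -149.4] 26.0 bbox [ 498.1 -174.   145.9] [ 547.1 -123.5  154.5] z med 0.1509
scene disc 40 mec [ 519.4 -149.7] 18.9 bbox [ 505.  -166.8   73.6] [ 538.2 -133.    75.8] z med 0.0742
side flange 0
side disc 0
wrist flange 3414 mec [ 527.3 -149.9] 24.8 bbox [ 516.9 -174.6  150.9] [ 551.4 -125.4  161.8] z med 0.153
wrist disc 684 mec [ 529.3 -146.1] 19.0 bbox [ 523.2 -164.2   73.6] [ 544.2 -128.    78.2] z med 0.0761
```

```bash

python3 -m jog '[[0,0,0,0,0,-0.04],[0,0,0,0,0,-0.1],[0,0,0,0,0,-0.12],[0,0,0,0,0,-0.12],[0,0,0,0,0,-0.12]]' >/dev/null;python3 f.py
for i in 1 2 3; do python3 -m jog '[[0,0,0,0,0,-0.12],[0,0,0,0,0,-0.12],[0,0,0,0,0,-0.12],[0,0,0,0,0,-0.12],[0,0,0,0,0,-0.12]]' >/dev/null;done
python3 -m jog '[[0,0,0,0,0,-0.12],[0,0,0,0,0,-0.1],[0,0,0,0,0,-0.06],[0,0,0,0,0,0],[0,0,0,0,0,0]]' >/dev/null;python3 f.py
python3 -c "
from h import *
plan([.4283,-.3368,.16],68.3)"
```

```text
F [-0.6 -1.  -1.6] M [ 0.05 -0.02  0.04] ee [ 0.5213 -0.1485  0.1661] q [-0.83  0.69  1.39  1.96 -0.75  1.16 -0.04]
t 14.13 ee [ 0.5213 -0.1485  0.1661] tool d mm [0. 0. 0.] tilt [-0.0013  0.    ]
tool x,y heading 38.26432570477132 -51.73571898018844 q7 -0.04104319897600777
F [-0.7 -0.3 -1.2] M [-0.06 -0.01 -0.03] ee [ 0.5213 -0.1488  0.1664] q [-0.58  0.36  0.93  1.95 -0.35  1.    1.68]
t 15.8 ee [ 0.5213 -0.1488  0.1664] tool d mm [0. 0. 0.] tilt [-0.0008  0.0003]
tool x,y heading 156.9767244430849 66.97672651988314 q7 1.6808975286623897
t 15.8 ee [ 0.5213 -0.1488  0.1664] tool d mm [  12.1 -209.4    6.4] tilt [-0.0008  0.0003]
tool x,y heading 156.9767244430849 66.97672651988314 q7 1.6808975286623897
rot about tool z rad -0.02309547913236281
```

```bash

python3 -m jog '[[1,-14,0,0,0,0],[2,-32,0,0,0,-0.01],[2,-39,0,0,0,-0.01],[2,-39,0,0,0,0],[2,-37,0,0,0,0]]' >/dev/null
python3 -m jog '[[2,-28,0,0,0,0],[1,-14,0,0,0,0],[0,-6,0,0,0,0],[0,0,0,0,0,0],[0,0,0,0,0,0]]' >/dev/null;python3 f.py
python3 - <<'E'
from h import *
for n in('scene','side','wrist'):grab(n)
ee=np.array(status.observe()['ee_pos'])
plan([.4283,-.3368,.08],68.3)
for n in('scene','wrist'):
    d=pickle.load(open(f'{n}.pkl','rb'));W=world(d);im=d['pixels'].astype(int);near=np.hypot(W[...,0]-.426,W[...,1]+.332)
    for nm,m in(('flange',(near<.04)&(W[...,2]>ee[2]-.025)&(W[...,2]<ee[2]-.006)&(im.max(-1)>100)),('rim',(near<.035)&(W[...,2]>.0565)&(W[...,2]<.063))):
        m=cv2.morphologyEx(m.astype(np.uint8),cv2.MORPH_OPEN,np.ones((3,3)));P=W[m>0]*1000
        if len(P):print(n,nm,len(P),cv2.minEnclosingCircle(P[:,:2].astype(np.float32)),P.min(0).round(1),P.max(0).round(1),np.median(P[:,2]))
d=pickle.load(open('scene.pkl','rb'));a=cv2.resize(d['pixels'][220:330,340:440,::-1],(400,440),interpolation=cv2.INTER_CUBIC)
b=pickle.load(open('wrist.pkl','rb'));b=cv2.resize(b['pixels'][...,::-1],(400,300));b=cv2.copyMakeBorder(b,0,140,0,0,0)
cv2.imwrite('pics/p0.png',np.hstack([a,b]))
E
```

```text
F [-0.3 -0.8 -1.6] M [-0.   -0.04 -0.01] ee [ 0.4321 -0.3373  0.1665] q [-0.2   0.39  0.95  1.94 -0.37  1.01  2.11]
t 16.63 ee [ 0.4321 -0.3373  0.1665] tool d mm [0. 0. 0.] tilt [-0.0003  0.0008]
tool x,y heading 158.22077353777857 68.22075437940549 q7 2.110024897867434
t 16.78 ee [ 0.4332 -0.3359  0.1664] tool d mm [ 4.2 -2.7 86.4] tilt [-0.0002  0.0011]
tool x,y heading 158.4318780835531 68.43184900709487 q7 2.110226099046749
rot about tool z rad 0.0023011992892908667
scene flange 217 ((424.7880554199219, -337.22930908203125), 24.783946990966797) [ 400.7 -361.1  144.6] [ 446.6 -312.6  153. ] 148.93616267923116
scene rim 159 ((423.1136779785156, -331.5782165527344), 26.483821868896484) [ 397.4 -357.5   56.6] [ 448.6 -306.1   60. ] 58.169073937344486
wrist flange 3562 ((430.213134765625, -335.09844970703125), 24.868228912353516) [ 405.6 -359.5  146.5] [ 445.3 -310.8  157.9] 150.14667960646847
wrist rim 1390 ((427.1427001953125, -331.59161376953125), 26.09164810180664) [ 401.2 -357.5   56.5] [ 445.6 -305.7   61.7] 59.372518897758574
```

View pics/p0.png

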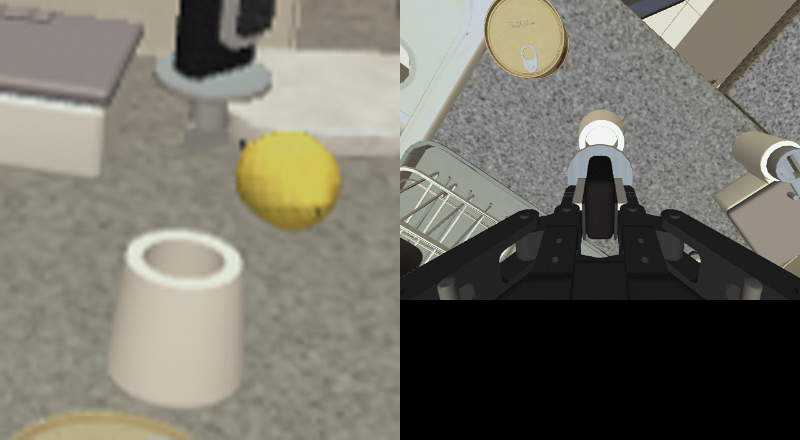

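In the left crop (scene) the key hangs upright with its blade at (205,135), above the empty pot, whose mouth is at (183,257). The right crop (wrist) shows the flange just short of the pot's rim. I need to shift about 4 mm along tool x and 3 mm along tool y before lowering.

```bash

python3 -m jog '[[2,1,2,0,0,0],[2,2,10,0,0,0],[0,0,13,0,0,0],[0,0,10,0,0,0],[0,0,5,0,0,0]]' >/dev/null;python3 f.py
python3 -m jog '[[0,0,5,0,0,0],[0,0,10,0,0,0],[0,0,12,0,0,0],[0,0,8,0,0,0],[0,0,4,0,0,0]]' >/dev/null;python3 f.py
python3 -m jog '[[0,0,2,0,0,0],[0,0,1,0,0,0],[0,0,1,0,0,0],[0,0,0,0,0,0],[0,0,0,0,0,0]]' >/dev/null;python3 f.py
```

```text
F [-1.1  0.3 -1.5] M [ 0.01  0.03 -0.01] ee [ 0.4282 -0.332   0.1242] q [-0.17  0.44  0.91  1.98 -0.43  0.93  2.15]
t 17.2 ee [ 0.4282 -0.332   0.1242] tool d mm [0. 0. 0.] tilt [-0.0035  0.002 ]
tool x,y heading 158.28001952748414 68.27988653258566 q7 2.151552015237761
F [ 0.   0.3 -0.7] M [-0.02 -0.01  0.01] ee [ 0.4285 -0.3329  0.086 ] q [-0.12  0.5   0.85  2.   -0.49  0.86  2.2 ]
t 17.62 ee [ 0.4285 -0.3329  0.086 ] tool d mm [0. 0. 0.] tilt [-0.0023  0.0012]
tool x,y heading 158.23458403062176 68.23454100920601 q7 2.1986186321105694
F [-0.1  0.6 -1.1] M [-0.   -0.03 -0.01] ee [ 0.4298 -0.3338  0.0842] q [-0.12  0.5   0.85  2.   -0.5   0.86  2.2 ]
t 18.03 ee [ 0.4298 -0.3338  0.0842] tool d mm [0. 0. 0.] tilt [ 0.0008 -0.0004]
tool x,y heading 158.24723697684772 68.24723447389432 q7 2.202673296706266
```

```bash

python3 -m jog '[[0,0,1,0,0,0],[0,0,1,0,0,0],[0,0,0.5,0,0,0],[0,0,0,0,0,0],[0,0,0,0,0,0]]' >/dev/null;python3 f.py
python3 - <<'E'
from h import *
for n in('scene','wrist'):
    d=grab(n);W=world(d);im=d['pixels'].astype(int);near=np.hypot(W[...,0]-.426,W[...,1]+.332)
    m=(near<.035)&(W[...,2]>.058)&(W[...,2]<.076)&(im.max(-1)>100)
    m=cv2.morphologyEx(m.astype(np.uint8),cv2.MORPH_OPEN,np.ones((3,3)));P=W[m>0]*1000
    print(n,len(P),cv2.minEnclosingCircle(P[:,:2].astype(np.float32)),np.percentile(P[:,2],[10,50,90]))
E
```

```text
F [ 0.5 -0.1 -0.8] M [ 0.03 -0.01 -0.03] ee [ 0.4294 -0.3335  0.0813] q [-0.11  0.51  0.85  2.   -0.5   0.85  2.21]
t 18.45 ee [ 0.4294 -0.3335  0.0813] tool d mm [0. 0. 0.] tilt [-0.0001  0.    ]
tool x,y heading 158.24285534079888 68.24285539603122 q7 2.2056291237404286
scene 242 ((422.8555603027344, -333.0828857421875), 24.982450485229492) [60.41064967 63.52660767 64.59641666]
wrist 4005 ((426.7178955078125, -331.73590087890625), 25.761703491210938) [61.59291875 64.92834382 65.7928742 ]
```

```bash

python3 -m jog '[[0,0,0.5,0,0,0],[0,0,0.5,0,0,0],[0,0,0,0,0,0],[0,0,0,0,0,0],[0,0,0,0,0,0]]' |tail -3
python3 -m jog '[[0,0,0,0,0,0],[0,0,0,0,0,0],[0,0,0,0,0,0],[0,0,0,0,0,0],[0,0,0,0,0,0]]' 0.6 |tail -3
python3 -m jog '[[0,0,-3,0,0,0],[0,0,-8,0,0,0],[0,0,-20,0,0,0],[0,0,-30,0,0,0],[0,0,-40,0,0,0]]' >/dev/null
python3 -m jog '[[0,0,-40,0,0,0],[0,0,-20,0,0,0],[0,0,-5,0,0,0],[0,0,0,0,0,0],[0,0,0,0,0,0]]' |head -2
python3 - <<'E'
from h import *
s=grab('scene');w=grab('wrist')
W=world(w);im=w['pixels'];near=np.hypot(W[...,0]-.426,W[...,1]+.332)
for a,b in((.06,.069),(.108,.12)):
    P=W[(near<.035)&(W[...,2]>a)&(W[...,2]<b)]*1000;print(len(P),cv2.minAreaRect(P[:,:2].astype(np.float32)),np.percentile(P[:,2],[5,50,95]))
a=cv2.resize(s['pixels'][190:390,280:440,::-1],(400,500),interpolation=cv2.INTER_CUBIC)
b=cv2.copyMakeBorder(cv2.resize(im[...,::-1],(400,300)),0,200,0,0,0)
cv2.imwrite('pics/end.png',np.hstack([a,b]))
E
```

```text
wrist_force: [-1.0, 1.5, 5.9]
grip_width: 0.0151
gripper_force: 59.7
wrist_force: [0.1, -0.8, 0.0]
grip_width: 0.0512
gripper_force: 0.0
time: 20.22
ee_pos: [0.4291, -0.333, 0.2458]
1466 ((425.7334289550781, -331.5223083496094), (49.96031951904297, 47.22807312011719), 70.71111297607422) [63.01225561 64.46407418 65.70632954]
920 ((427.0561828613281, -332.41162109375), (15.681923866271973, 36.25237274169922), 67.87387084960938) [110.89219291 114.01182749 115.44522366]
```

View pics/end.png

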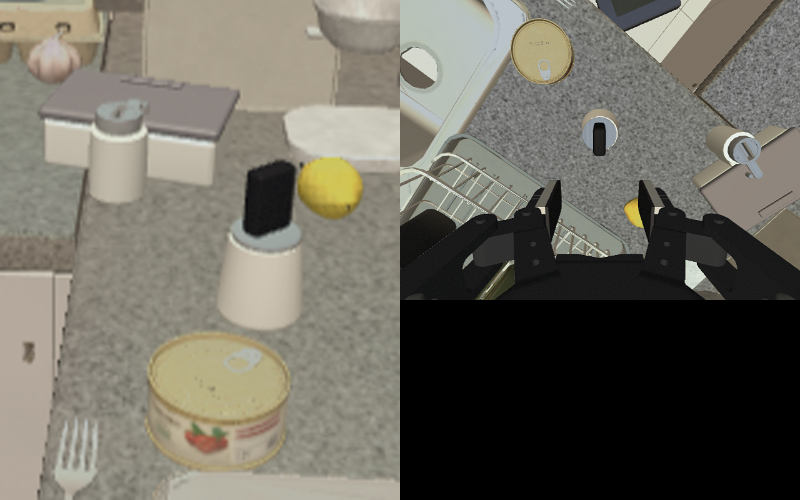

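The left crop shows the key standing in the pot, flange on the rim at (265,235). The right crop shows the tongue over the lid at (750,165). The garlic, lemon and tin are where they were.

```bash
python3 -c "
from rig import job_done;print(job_done())"
```

```text
the job is handed in; nothing more can be done
None
```

The box is locked: the lock is at its hard stop with its tongue straight over the lid, the key is back upright in its pot with its flange on the rim, the garlic, lemon and tin were left alone, and the job was handed in at about 20 s of the 54 s allowed.

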